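Hold the bolt behind the bracket against the nut runner

ROBOT

A 6-joint arm with a two-finger parallel gripper is mounted at the origin on the work surface. World frame = base frame: x ahead of the robot, y to its left, z up, the work surface at z = 0. Lengths are in m, angles in degrees, forces in N, time in s.
With the tool pointing down it reaches from about 0.35 to 0.875 m from the base axis. Payload 4.2 kg.
Tool frame: the origin (TCP) lies midway between the tips of the shut fingers; the grasp point (between the pads) lies 19 mm behind it; z points along the fingers, y is the line along which they close (so a half turn about z gives the same grasp; the last joint's range is limited). The gripper opens to 87 mm and grips with 3 to 60 N. Pads are 19 mm wide; open, the fingers measure 117 mm over their backs; the gripper's body (75 mm by 190 mm) begins 51 mm behind the grasp point.
Start: joints at [-58.121, 22.042, 0.453, 0, -68.411, -14.817], TCP at [0.183, -0.597, 0.223] pointing down, gripper open.
Joint ranges: [-179.83, 179.83], [-69.29, 118.12], [-61.27, 80.66], [-181.25, 117.63], [-171.15, -9.14], [-177.46, 177.46]. Speed limits (degrees/s): [159.86, 159.86, 180, 180, 180, 180].

INTERFACE

Orientations are given as [roll, pitch, yaw] about the fixed x, y, z axes, in that order (R = Rz(yaw) Ry(pitch) Rx(roll)).
In Python, from workcell import env gives the robot as it stands. The module is installed in compiled form; this text tells all that it offers. Calls block until the motion is done:
- env.goto(position, orientation): joint-space move of the TCP to a pose.
- env.move_straight(position, rotation=None, rate=0.15, force_limit=None): straight line of the TCP; rotation=None keeps the orientation; rate is the mean speed in m/s. With force_limit (N) it stops when the force on the tool has changed by that much, and returns True; else False.
- env.set_joints(angles): joint-space move.
- env.gripper_to(opening, grasp_force=None): opening from 0.0 (shut) to 1.0 (fully open); grasp_force is the grip in N (None keeps the last); returns when the fingers have stopped.
- env.dwell(seconds).
- env.inverse_kinematics(position, orientation): joint angles nearest the present ones, or None.
- env.read_state(): the state.
- env.grab_frame(name): name is "scene" or "top" or "wrist"; returns a dict with "image" (384x512x3 uint8, blue, green, red), "fx", "fy", "cx", "cy" (pixels), "position" and "orientation" of the camera in the world. Camera axes: x right, y up, looking along -z (the intrinsics and any distortion apply to the point x, -y, -z); pixel columns grow to the right and rows downward; lengths in m; the calibration is good to about 2 mm. A picture is of the moment at which its call begins. There is no depth.
A pose or a line that the arm cannot do raises env.Unreachable and nothing moves.
- env.close_job(): hands the job in; it is judged then, once.
Trained networks look in a picture, given as the dict that the camera call returned (one of the last four; its "shot" number tells which), for a name from the list of things; names that differ only in an ending like _2 or _b are one class to them, and where a whole thing is asked for, a point or a joint stands for the part that bears it (a point fixed in the world has none). Each returns a list of dicts, best first, with "score" (0 to 1); they miss things now and then, are a little off and sometimes report something else, mostly with a low value. They report only what shows in the picture. A call takes as long as a camera call. They do not tell look-alikes from the thing itself.
- env.search_frame(picture, thing): "xyz" ([x, y, z] in m, in world coordinates, good to about 4 mm: the middle of the surface that is visible of it).
- env.trace(picture, thing): "mask" (384x512 bool, what is visible of it).
The state is a dict: "clock": time; "joint_positions": joint angles; "qvel": joint speeds; "joint_torque": joint torques, N m; "position": TCP position; "tool_rot": TCP orientation; "force": force on the tool from outside, world axes, zero at the start; "wrist_torque": the same for the moment, N m; "opening": opening from 0.0 (shut) to 1.0 (fully open); "finger_force": force on a finger pad.
Only numpy, scipy, OpenCV 4.12 (cv2) and the standard library are available. Lean on these libraries where they do the work, as an engineer would, in place of code of your own. Each camera call takes 0.05 s, during which the arm holds its last target. There are 200 camera calls.

TASK

The nut runner on the front of the bracket is dragging the bolt round, so its nut will not tighten. Slide the clear guard by its upright grip all the way open to its stop, then reach down into the narrow gap behind the bracket, grip the bolt's hexagonal head between the fingers, and hold it so that it no longer turns. Finish while still holding the head, with the guard open; do not upset or shift the things standing around.

Things in the scene. Friction and masses are not known exactly. Their poses are not given: they have to be found in the camera images.
- bracket: Fixed fixture: two upright plates 8 mm thick, 390 mm long along its y, tops 125 mm above the bench, 50 mm gap between them, open at top and ends, gap floor 8 mm up. Front plate (the bracket, aluminium, robot's side): inner face x = -25 mm; rear plate (white): x = +25 mm. Origin on the bench under the middle of the gap; z up, y along the gap to the robot's left. Position and yaw vary
- guard (a joint): Travel (m) of the clear guard, 170 x 78 x 5 mm, underside 126 mm above the bench, which slides along the fixture's +y on top of the plates. 0 = closed, over the right half (-y) of the gap, where the bolt is; 0.205 = fully open, at its stop. About 1.5 N of friction; stays where left. Fully open, its edge is at least 70 mm left (+y) of the bolt head's centre
- guard_grip (a point): Grasp point in the guard's upright aluminium grip, above the gap's midline, 160 mm above the bench: a block 14 mm thick along y, 40 mm along x, its top 19 mm above this point. 23 mm below this point is a low steel pad 30 mm square, 29 mm below it the guard's top face. Moves with the guard; axes parallel to the fixture's
- hex_head: Plain steel hexagonal bolt head in the gap, 24 mm across flats, 28 across corners, 28 long; flats face y at roll 0. Origin at its centre: on the gap's midline, 95 mm above the bench, 30 mm below the plates' tops, 50 to 120 mm right (-y) of the fixture's origin. Its x axis is the bolt's axis, across the gap; it turns about it. Gap free over 50 mm either side; a 32 mm round spacer joins it to the bracket
- nut_runner: Fixed motor on a stand in front of the bracket, in line with the bolt, 63 to 199 mm in front of the gap's midline, 48 wide, top 119 mm above the bench. Origin on the bench straight below the head's centre, axes as the fixture's. It turns the bolt about +x without end, about 0.11 rad/s with 0.07 N m, until the head is held; a grip of 30 to 60 N across the head along y stops it, at whatever angle it is
- vial_a: Bystander, to be left alone: small capped glass vial, diameter 26, height 55 (mm); origin at its underside
- vial_b: Bystander, to be left alone: same as vial_a (mm); origin at its underside
- parts_tray: Bystander, to be left alone: white two-compartment plastic tray 90 x 120 x 30 (mm); origin at its underside
- wrench: Bystander, to be left alone: steel wrench 160 long lying on the bench (mm); origin at its underside
- tip_box: Bystander, to be left alone: open white pipette-tip box 85 x 120 x 55 (mm); origin at its underside
- reagent: Bystander, to be left alone: capped glass bottle, diameter 70, height 160 (mm); origin at its underside
- pipette: Bystander, to be left alone: hand pipette about 230 long lying on the bench (mm); origin at its underside
- tape: Bystander, to be left alone: roll of tape, diameter 90, height 25 (mm); origin at its underside
Mind the look-alikes: they are no part of the job. Leave any green or purple look-alike of the nut_runner alone.

How it is judged:
By the outcome, as a careful person would: the job done as asked, in the order asked, and still so for the second after the job is handed in, while the arm keeps its last pose, push and grip.
It also fails if it takes over 43 s, if anything falls off the work surface, if the arm or the gripper's body presses on something with over 40 N, if the wrist force passes 120 N, or if a joint passes its speed limit or range.

## Working session

There is one attempt and no reset: what is moved stays moved. The work goes in short steps, each a Python script; the robot and the scene stay as the last script left them, time stands still between calls to the robot, and variables do not carry over. Pictures are saved under pics/ and viewed, at most 10 in all, crops included, and the job is handed in when it is done.

```bash
mkdir -p pics; cat > h.py <<'E'
from workcell import env
import numpy as np, cv2
from scipy.spatial.transform import Rotation as R
def rot(c):
    o=np.array(c["orientation"]); return o if o.shape==(3,3) else R.from_euler('xyz',o,degrees=True).as_matrix()
def ray(c,u,v):
    d=np.array([(u-c["cx"])/c["fx"],-(v-c["cy"])/c["fy"],-1.]); return np.array(c["position"]),rot(c)@d
def at_z(c,u,v,z):
    p,d=ray(c,u,v); return p+d*(z-p[2])/d[2]
def proj(c,P):
    q=rot(c).T@(np.array(P)-c["position"]); return c["cx"]+c["fx"]*q[0]/-q[2], c["cy"]-c["fy"]*q[1]/-q[2]
E
python3 - <<'E'
from h import *
a=env.grab_frame("scene");b=env.grab_frame("top")
print({k:v for k,v in a.items() if k!="image"});print({k:v for k,v in b.items() if k!="image"})
cv2.imwrite("pics/s.png",cv2.resize(a["image"],(800,600)));cv2.imwrite("pics/t.png",cv2.resize(b["image"],(800,600)))
for n in ["guard_grip","hex_head","nut_runner","bracket","guard"]:
  for nm,c in (("s",a),("t",b)):
    for r in env.search_frame(c,n)[:4]: print(n,nm,np.round(r["xyz"],3),round(r["score"],2),np.round(proj(c,r["xyz"])))
print(env.read_state()["clock"])
E
```

```text
{'fx': 462.2490436886596, 'fy': 462.2490436886596, 'cx': 256.5389834695641, 'cy': 189.05663760239713, 'position': array([ 1.52850304, -0.0839191 ,  0.95330408]), 'orientation': array([47.74468172, -0.73739001, 83.85635734]), 'shot': 1}
{'fx': 448.7859428722957, 'fy': 448.7859428722957, 'cx': 256.68098190002013, 'cy': 188.79329699691664, 'position': array([0.34807112, 0.02504764, 1.3117856 ]), 'orientation': array([ 1.28697964e+01,  9.38829516e-02, -9.58870941e+01]), 'shot': 2}
guard_grip s [0.532 0.019 0.13 ] 0.96 [251. 166.]
guard_grip t [0.523 0.017 0.129] 0.77 [254. 224.]
guard_grip t [0.458 0.237 0.001] 0.66 [181. 260.]
guard_grip t [0.626 0.021 0.055] 0.57 [249. 192.]
hex_head s [ 0.876 -0.156  0.101] 0.85 [189. 277.]
hex_head s [ 0.617 -0.381  0.085] 0.68 [104. 208.]
hex_head s [0.33  0.255 0.106] 0.59 [318. 128.]
hex_head s [ 0.383 -0.218  0.102] 0.5 [169. 146.]
hex_head t [0.318 0.259 0.106] 0.88 [169. 313.]
hex_head t [ 0.866 -0.156  0.111] 0.71 [302. 101.]
hex_head t [ 0.372 -0.219  0.108] 0.62 [348. 272.]
hex_head t [0.478 0.029 0.106] 0.41 [251. 242.]
nut_runner s [ 0.302 -0.179  0.103] 0.93 [182. 130.]
nut_runner s [0.404 0.051 0.112] 0.9 [258. 143.]
nut_runner s [0.25  0.289 0.106] 0.69 [324. 114.]
nut_runner s [ 0.797 -0.119  0.104] 0.65 [205. 248.]
nut_runner t [ 0.294 -0.176  0.111] 0.95 [337. 305.]
nut_runner t [ 0.772 -0.121  0.112] 0.79 [293. 132.]
nut_runner t [0.4   0.046 0.118] 0.78 [248. 272.]
nut_runner t [0.231 0.287 0.111] 0.58 [159. 349.]
bracket s [0.563 0.086 0.083] 0.8 [276. 185.]
bracket t [0.621 0.42  0.026] 0.62 [113. 210.]
bracket t [0.534 0.086 0.096] 0.56 [228. 224.]
bracket t [0.458 0.233 0.003] 0.5 [182. 260.]
guard s [0.532 0.019 0.128] 0.84 [251. 166.]
guard s [ 0.616 -0.383  0.084] 0.66 [104. 208.]
guard t [0.52  0.011 0.133] 0.68 [256. 225.]
guard t [ 0.459 -0.353  0.019] 0.52 [384. 238.]
0.6
```

View pics/s.png

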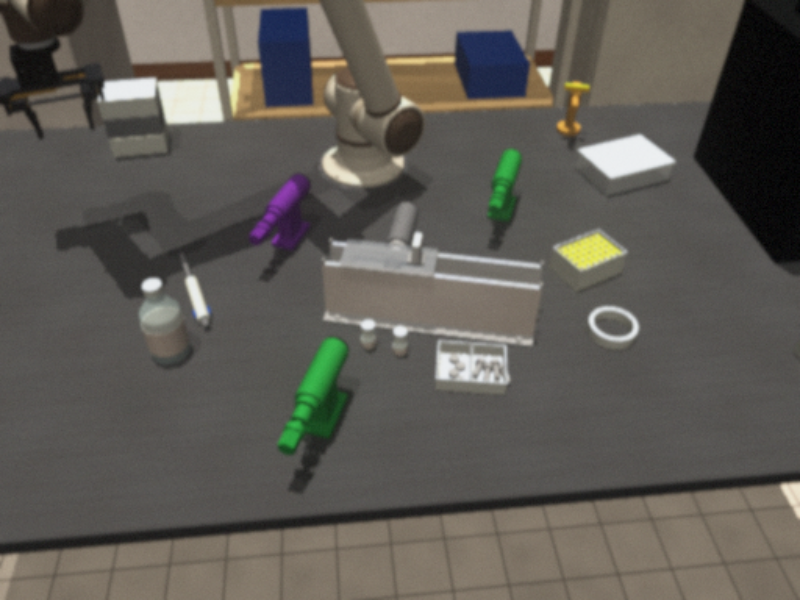

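View pics/t.png

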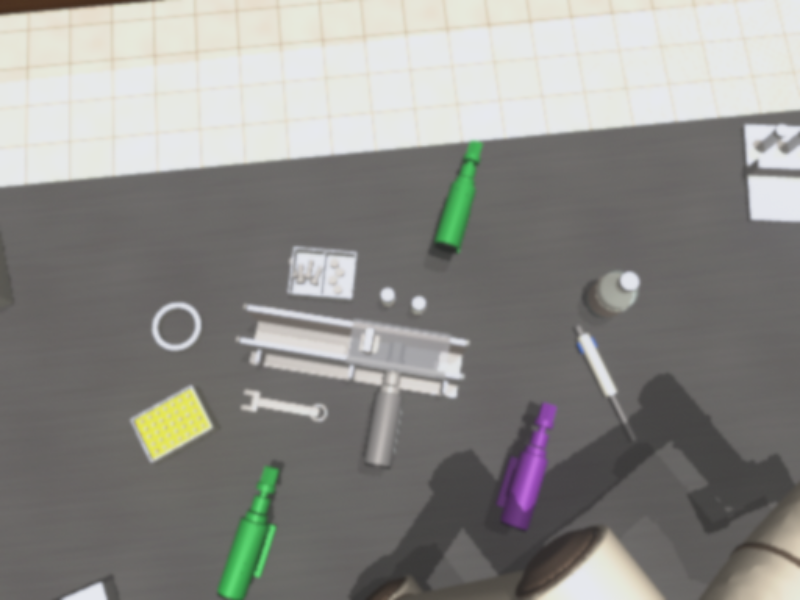

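The scene view has four nut runners. In the 800 px views:
- Purple: scene (282,212), top (528,468).
- Green: scene (315,395), top (458,200).
- Green: scene (505,185), top (248,535).
- Grey: scene (403,230), top (383,420).

Only the grey one is attached to the bracket's front and in line with the bolt, so it is the one meant. The guard's grip is at top (366,340). I'll confirm with an enlarged crop and measure the plates' corners.

```bash
python3 - <<'E'
from h import *
b=env.grab_frame("top")
cv2.imwrite("pics/tc.png",cv2.resize(b["image"][180:305,145:310],None,fx=4.8,fy=4.8,interpolation=cv2.INTER_CUBIC))
for nm,u,v in [("FL",240,341),("FR",463,377),("RL",245,307),("RR",468,343)]:
    print(nm,at_z(b,u/1.5625,v/1.5625,.125).round(3))
E
```

```text
FL [0.566 0.282 0.125]
FR [ 0.466 -0.09   0.125]
RL [0.625 0.27  0.125]
RR [ 0.522 -0.106  0.125]
```

View pics/tc.png

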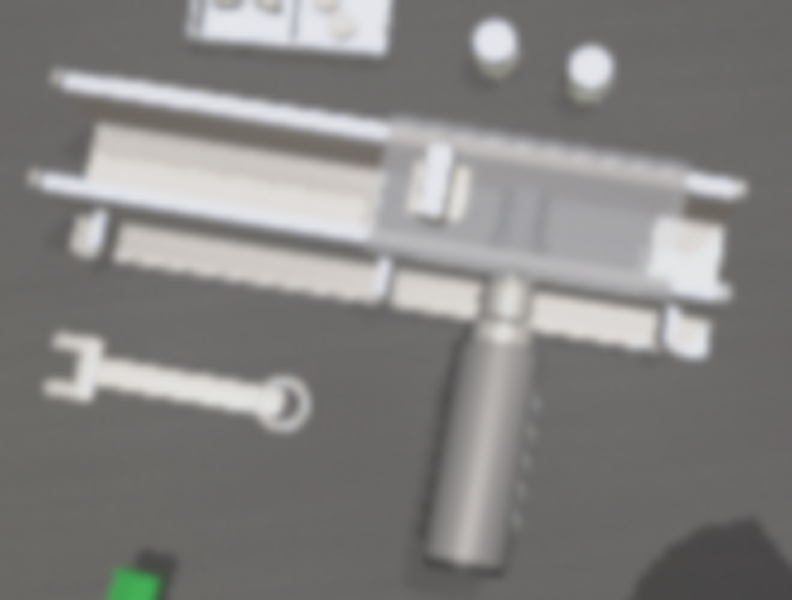

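The crop confirms it. The grey runner's shaft runs into the front plate at crop (510,290), and the head and spacer show dark under the guard at (525,210). The grip's top is at (435,180). Plate top corners are FL(32,178), FR(730,292), RL(55,76) and RR(745,188).

```bash
python3 - <<'E'
from h import *
b=env.grab_frame("top")
f=lambda X,Y,z: at_z(b,145+(X+.5)/4.8-.5,180+(Y+.5)/4.8-.5,z)
C={k:f(*v,.125) for k,v in dict(FL=(32,178),FR=(730,292),RL=(55,76),RR=(745,188)).items()}
o=sum(C.values())/4; d=C["FL"]-C["FR"]+C["RL"]-C["RR"]; yaw=np.degrees(np.arctan2(-d[0],d[1]))
Rz=R.from_euler('z',yaw,degrees=True)
loc=lambda P:(Rz.inv().apply(np.array(P)-[o[0],o[1],0])).round(4)
print("o",o.round(4),"yaw",yaw.round(2),"len/2",np.linalg.norm(d)/2,{k:loc(v) for k,v in C.items()})
print("griptop",loc(f(435,180,.179)),"guard left edge",loc(f(383,180,.131)),"R",loc(f(687,220,.131)),"head",loc(f(525,215,.105)))
E=[180,0,yaw]
print("wrist j", [env.inverse_kinematics([.53,.03,.25],[180,0,y]) for y in (yaw,yaw+180)])
for c in (env.grab_frame("scene"),):
  g=env.search_frame(c,"guard_grip")[0]; print(g["score"],loc(g["xyz"]))
  for P in ([-.029,-.195,.125],[.029,.195,.125],[.029,-.195,.125]): 
    print(np.round(np.array(proj(c,Rz.apply(P)+[o[0],o[1],0]))*1.5625))
E
```

```text
o [0.5477 0.0902 0.125 ] yaw -15.22 len/2 0.39275615325687785 {'FL': array([-0.0295,  0.1966,  0.125 ]), 'FR': array([-0.0293, -0.1964,  0.125 ]), 'RL': array([0.0295, 0.1962, 0.125 ]), 'RR': array([ 0.0293, -0.1964,  0.125 ])}
griptop [-0.0025 -0.0294  0.179 ] guard left edge [0.0002 0.0027 0.131 ] R [ 0.0054 -0.1669  0.131 ] head [-0.0026 -0.0774  0.105 ]
wrist j [array([ 2.07590324e+01,  1.17286057e+01, -1.01593104e+01,  2.54444375e-14,
       -6.81120839e+01,  5.40168714e+01]), array([ 2.07590324e+01,  1.17286057e+01, -1.01593104e+01, -2.54444375e-14,
       -6.81120839e+01, -1.25983129e+02])]
0.63 [ 0.0031 -0.0712  0.1282]
[330. 243.]
[543. 288.]
[323. 263.]
```

```bash
cat >> h.py <<'E'
O=np.array([.5477,.0902,0]);YAW=-15.22;RZ=R.from_euler('z',YAW,degrees=True)
W=lambda *P: RZ.apply(P)+O
L=lambda P: RZ.inv().apply(np.array(P)-O).round(4)
ORI=[180,0,YAW]
E
python3 - <<'E'
from h import *
env.goto(W(0,-.029,.25),ORI)
c=env.grab_frame("wrist")
for r in env.search_frame(c,"guard_grip")[:2]: print(L(r["xyz"]),r["score"])
cv2.imwrite("pics/w1.png",c["image"])
s=env.read_state(); print(s["clock"],L(s["position"]),s["force"],s["joint_positions"])
print({k:np.round(v,1) for k,v in [(n,proj(c,W(*p))) for n,p in dict(griptop=(0,-.029,.179),FR=(-.029,-.195,.125),FL=(-.029,.195,.125),R0=(.029,.05,.125),F0=(-.029,.05,.125)).items()]})
E
```

```text
[ 0.0008 -0.0777  0.1287] 0.91
3.55 [ 2.000e-04 -2.960e-02  2.499e-01] [0.14520264 0.89638515 0.22746917] [ 2.35995010e+01  1.30174460e+01 -8.48298220e+00  3.42157350e-03
 -6.85092457e+01  5.11126396e+01]
{'griptop': array([254.2, 206.3]), 'FR': array([408. , 218.1]), 'FL': array([ 47.7, 218.7]), 'R0': array([177.9, 165. ]), 'F0': array([181.7, 218.5])}
```

View pics/w1.png

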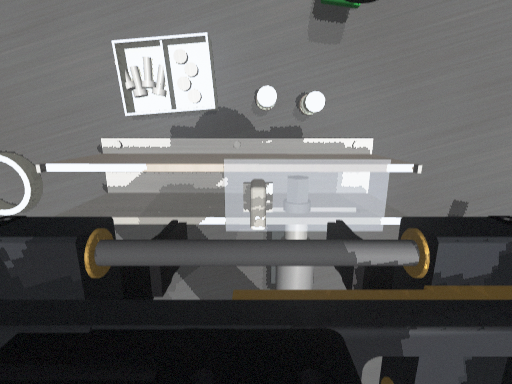

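The wrist view agrees with the model to about 3 px: front plate top at row 220 (predicted 218), rear plate at row 168 (165). The grip's top is at (258,205), so local y is about -0.032. The head shows through the guard at (298,190). Next I'll grip the guard and slide it.

```bash
python3 - <<'E'
from h import *
g=W(-.001,-.032,.144)
print(env.move_straight(g,rate=.1,force_limit=12))
env.gripper_to(0,grasp_force=20)
s=env.read_state(); print(s["clock"],L(s["position"]),s["opening"]*87,s["finger_force"],s["force"].round(1))
if 10<s["opening"]*87<20:
    st=env.move_straight(W(-.001,-.032+.215,.144),rate=.08,force_limit=12)
    s=env.read_state(); print(st,s["clock"],L(s["position"]),s["opening"]*87,RZ.inv().apply(s["force"]).round(1))
E
```

```text
False
5.925 [-0.001  -0.0318  0.144 ] 13.576514391286219 19.99815058428794 [1.3 1.2 0.6]
True 7.9667 [-0.0005  0.1536  0.1439] 13.893618438755944 [ 0.4 -1.7  4.1]
```

```bash
python3 - <<'E'
from h import *
for k in range(2):
    p=L(env.read_state()["position"])
    st=env.move_straight(W(-.0005,.178,.144),rate=.03,force_limit=12)
    s=env.read_state(); print(st,s["clock"],L(s["position"]),s["opening"]*87,RZ.inv().apply(s["force"]).round(1))
c=env.grab_frame("top")
cv2.imwrite("pics/t2.png",cv2.resize(c["image"][180:305,145:310],None,fx=4.8,fy=4.8,interpolation=cv2.INTER_CUBIC))
E
```

```text
True 8.3333 [-0.0006  0.1535  0.1439] 13.585700898808733 [-0.6 -0.7  3.3]
True 8.6833 [-0.0006  0.1534  0.1439] 13.961680218996875 [-0.1 -0.6  2.9]
```

View pics/t2.png

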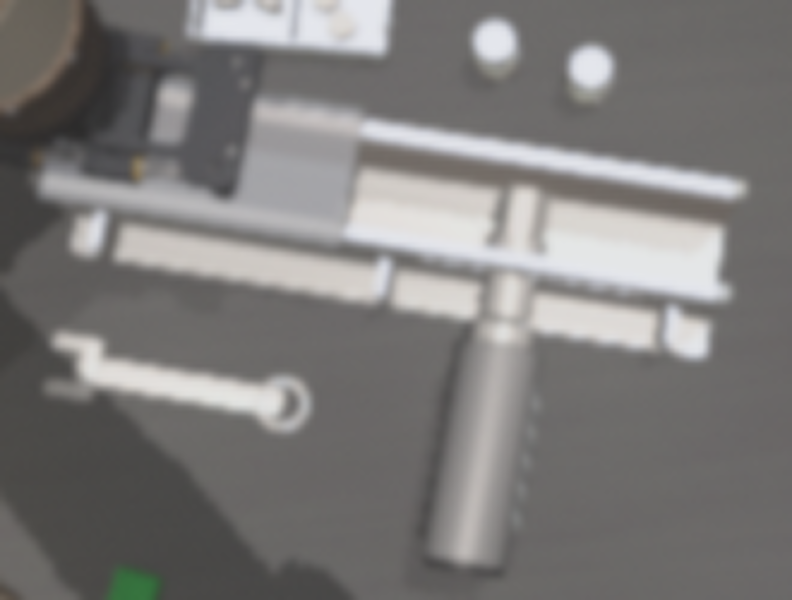

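The guard's right edge is now at crop (353,170), about 0.187 further along, and the motion is blocked. Either this is the stop and the guard began partly open, or it is caught. I'll push a bit harder with a firmer grip to find out.

```bash
python3 - <<'E'
from h import *
env.gripper_to(0,grasp_force=45)
st=env.move_straight(W(-.0005,.178,.144),rate=.03,force_limit=26)
s=env.read_state(); print(st,s["clock"],L(s["position"]),s["opening"]*87,RZ.inv().apply(s["force"]).round(1))
c=env.grab_frame("wrist"); t=env.grab_frame("scene")
cv2.imwrite("pics/w2.png",np.hstack([cv2.resize(c["image"],(400,300)),cv2.resize(t["image"][110:245,190:370],(400,300))]))
E
```

```text
True 9.4083 [-0.0007  0.1532  0.1438] 13.856455906227735 [-1.2 -3.4  3.2]
```

View pics/w2.png

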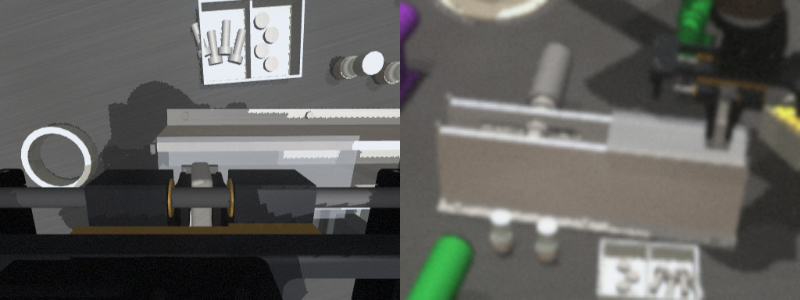

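A 26 N push moves nothing. In the scene the guard's left edge lines up with the plates' left end, so its centre is at about +0.1025, which is the open end of a ±0.1025 travel. This is the stop, and the guard began about 18 mm open. Now I'll release, hover over the bolt and measure the head.

```bash
python3 - <<'E'
from h import *
env.gripper_to(.5)
env.move_straight(W(-.0005,.153,.23),rate=.15)
env.move_straight(W(0,-.075,.23),rate=.2)
c=env.grab_frame("wrist"); t=env.grab_frame("top"); sc=env.grab_frame("scene")
for n,i in (("w",c),("t",t),("s",sc)):
    for r in env.search_frame(i,"hex_head")[:4]:
        l=L(r["xyz"])
        if abs(l[0])<.06: print(n,l,round(r["score"],2),np.round(proj(i,r["xyz"])))
s=env.read_state(); print(s["clock"],L(s["position"]),s["opening"])
for n,p in dict(head=(0,-.075,.095),F=(-.025,-.12,.125),Rr=(.025,-.12,.125)).items(): print(n,np.round(proj(c,W(*p))))
cv2.imwrite("pics/w3.png",np.hstack([cv2.resize(c["image"][80:260,160:360],(440,396)),cv2.resize(t["image"][200:260,210:270],(360,396))]))
E
```

```text
w [-0.0142 -0.0771  0.1064] 0.95 [254. 204.]
t [-0.0351 -0.0777  0.1075] 0.68 [252. 236.]
s [-0.019  -0.073   0.1043] 0.44 [252. 168.]
12.625 [-0.     -0.0745  0.2299] 0.496532915751694
head [251. 189.]
F [296. 219.]
Rr [298. 170.]
```

View pics/w3.png

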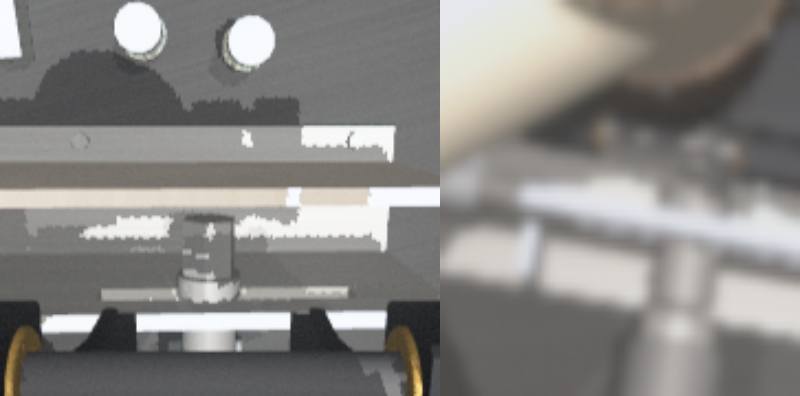

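In the wrist crop the head spans columns 182–234 and rows 213–280, i.e. it is at px (254.5,192), midway between the plates (inner edges at px rows 174 and 221). That puts it at local y ≈ -0.0785, x ≈ -0.0025. Now going down to grip it.

```bash
python3 - <<'E'
from h import *
env.gripper_to(.57)
env.move_straight(W(-.0025,-.0785,.14),rate=.15)
st=env.move_straight(W(-.0025,-.0785,.076),rate=.06,force_limit=8)
s=env.read_state(); print(st,s["clock"],L(s["position"]),RZ.inv().apply(s["force"]).round(1))
if not st:
    env.gripper_to(0,grasp_force=45)
    for k in range(5):
        s=env.read_state(); print(round(s["clock"],2),L(s["position"]),round(s["opening"]*87,2),s["finger_force"].__round__(1),RZ.inv().apply(s["force"]).round(1),RZ.inv().apply(s["wrist_torque"]).round(2)); env.dwell(.5)
E
```

```text
False 15.0417 [-0.0022 -0.0783  0.0764] [ 0.4 -0.1 -0.3]
15.62 [-0.0024 -0.0779  0.0761] 24.22 44.0 [-1.2  3.4  1.2] [0.82 0.46 0.02]
16.12 [-0.0024 -0.078   0.0761] 24.56 44.0 [-1.6  3.8  1.2] [1.43 0.8  0.02]
16.62 [-0.0024 -0.078   0.0761] 24.83 44.0 [-1.6  4.   1.1] [ 1.39  0.77 -0.  ]
17.12 [-0.0023 -0.078   0.0761] 24.67 44.0 [-2.   5.3  0.9] [1.47 0.71 0.01]
17.62 [-0.0024 -0.078   0.0761] 24.78 44.0 [-1.9  5.   2. ] [1.4  0.71 0.05]
```

Gripped nearly on the flats. I'll check that it no longer turns and that the guard and neighbours are undisturbed.

```bash
python3 - <<'E'
from h import *
for k in range(4):
    o=[]
    for i in range(10): env.dwell(.05); s=env.read_state(); o.append(s["opening"]*87)
    print(round(s["clock"],2),np.mean(o).round(2),s["finger_force"].__round__(1),RZ.inv().apply(s["force"]).round(1),RZ.inv().apply(s["wrist_torque"]).round(2))
c=env.grab_frame("wrist"); env.dwell(.5); d=env.grab_frame("wrist"); t=env.grab_frame("scene")
print("diff",cv2.absdiff(c["image"],d["image"])[140:260,200:310].mean())
cv2.imwrite("pics/w4.png",np.hstack([cv2.resize(d["image"],(400,300)),cv2.resize(t["image"][110:245,190:370],(400,300))]))
E
```

```text
18.62 24.56 44.0 [-1.7  5.9  1.5] [ 1.37  0.71 -0.  ]
19.12 24.57 44.0 [-1.7  5.1  2. ] [ 1.4   0.73 -0.03]
19.62 24.56 44.0 [-1.9  5.1  0.2] [1.46 0.71 0.  ]
20.12 24.64 44.0 [-1.4  5.5  1.1] [1.39 0.75 0.04]
diff 1.8783080808080808
```

View pics/w4.png

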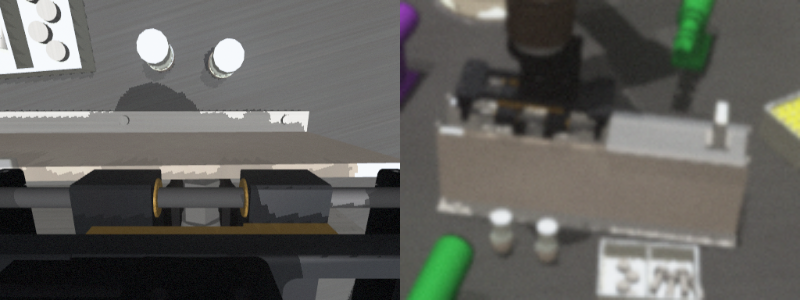

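The wrist view shows the head between the fingers at (200,210), with the opening steady at 24.6 mm for 2 s, so it is held. The scene view shows the guard still fully open (right edge at (608,140)) and the vials and tray in place. Handing in.

```bash
python3 -c "
from h import *
print(env.close_job())"
```

```text
the job is handed in; nothing more can be done
None
```

The job is handed in at about 21 s on the robot's clock: the guard is open against its stop, the gripper is still holding the bolt head at about 44 N with no sign of it turning, and the things standing around look undisturbed.

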